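# Set and lock the drill stand's depth stop on a pack of shelf boards

## Robot

A 6-joint arm with a two-finger parallel gripper is mounted at the origin on the work surface. World frame = base frame: x ahead of the robot, y to its left, z up, the work surface at z = 0. Lengths are in m, angles in rad, forces in N, time in s.
With the tool pointing down it reaches from about 0.35 to 0.8 m from the base axis. Payload 7.3 kg.
Tool frame: the origin (TCP) lies on the centre line of the jaws, within the pads' length; the fingertips stand 25 mm ahead of it and the grasp point (between the pads) lies 6 mm ahead of it; z points along the fingers, y is the line along which they close (so a half turn about z gives the same grasp; the last joint's range is limited). The gripper opens to 85 mm and grips with 20 to 120 N. Pads are 22 mm wide; open, the fingers measure 114 mm over their backs; the gripper's body (76 mm by 85 mm) begins 54 mm behind the grasp point. The pads swing forward as they close: fully open they stand 13 mm farther back than shut.
Start: joints at [1.117, 0.342, 1.524, -0, 1.275, -0.146], TCP at [0.159, 0.5, 0.22] pointing down, gripper open.
Joint ranges: [-2.53, 2.53], [-0.77, 2.02], [0.04, 2.7], [-1, 4.14], [0.28, 2.66], [-3.11, 3.11]. Speed limits (rad/s): [2.57, 2.57, 3.14, 3.14, 3.14, 3.14].

## Interface

Orientations are given as [roll, pitch, yaw] about the fixed x, y, z axes, in that order (R = Rz(yaw) Ry(pitch) Rx(roll)).
In Python, from cell import manip gives the robot as it stands.
- The arm moves only by the tool send_rows, never from a script. Its argument "motion" is a list of rows, each an object of numbers: "rx", "ry", "rz": the turn, a rotation vector about the world's x, y, z in rad; "tx", "ty", "tz": the shift along the world's x, y, z in mm; "jaw": the finger opening in mm, from 0 to 85.4. A call has 1 to 5 rows; each row shifts and turns the commanded pose from where the row before left it; what a row does not reach is not made up. A row lasts 1/10 s, in which the tool goes at most 50 mm and 8.59 degrees, less where a joint would pass 70% of its speed; a pose out of reach is approached as far as the arm can. A call with a gripper value outside its range is refused whole. The fingers move at their own pace and stop on an object; "squeeze" is the grip in N (left out, the last holds). Time passes only in rows, so rows that do not move let the fingers close. It gives the time, the measured TCP pose, the force, the opening and the grip force at its end, in the units of the state.
- manip.observe(): the state, without advancing time (a new reading comes with each control period).
- manip.read_camera(name): name is "side" or "top"; returns a dict with "img" (400x640x3 uint8, red, green, blue), "z_map" (400x640 float32, m along the optical axis (not along the pixel's ray), 0 where there is no reading), "intrinsics" (3x3 intrinsics, pixels), "dist_coeffs" ([k1, k2, p1, p2, k3] as OpenCV has them; the pictures are not rectified), "R" (3x3) and "t" (3): a world point X has camera coordinates R X + t. Camera axes: x right, y down, z forward; pixel columns grow to the right and rows downward; lengths in m; the calibration is good to about 2 mm. A picture is of the moment at which its call begins.
- manip.finish_job(): hands the job in; it is judged then, once.
The state is a dict: "t": time; "joints": joint angles; "dq": joint speeds; "effort": joint torques, N m; "tool_pos": TCP position; "tool_rot": TCP orientation; "wrist_force": force on the tool from outside, world axes, zero at the start; "ft_torque": the same for the moment, N m; "finger_gap": opening from 0.0 (shut) to 1.0 (fully open); "gripper_force": force on a finger pad.
Only numpy, scipy, OpenCV 4.12 (cv2) and the standard library are available. Lean on these libraries where they do the work, as an engineer would, in place of code of your own. Each camera call takes 0.05 s, during which the arm holds its last target. There are 200 camera calls.

## Task

Set the depth stop of the drill stand to the pack of shelf boards lying under it: push the rod down by its black cap, gently, until the orange rubber foot rests on the pack, and only then swing the red clamp lever clockwise until it is fully home, so that the stop is locked while still touching the pack. Do not press the pack hard, and leave the pack and everything else lying about where they are.

Things in the scene. Friction and masses are not known exactly. Their poses are not given: they have to be found in the camera images.
- stand: blue drill stand, fixed. Base plate 260 (x) x 220 (y) x 20 mm; origin: centre of its underside. x points from its middle to the steel column at (98, 0) mm; z up. The stop rod's vertical axis passes through the origin. The blue bracket, top 145 mm above the table, joins column and rod; its +y ear carries the clamp. Low steel fences, top 38 mm up, stand beyond the pack's +x and -y sides.
- stop_rod (a joint): how far the stop rod has been lowered from its top position, m, 0 to 0.05 (bigger = lower). The rod slides straight down in the stand; it is stiff (a steady push of about 3 N moves it down, about 9 N up) and stays where it is left. The underside of its foot is 95 mm above the table at 0.
- stop_cap (a point): centre of the flat top of the rod's black mushroom cap, 38 mm across and 20 mm high; 220 mm above the table when the rod is at 0. The cap is pushed down from above (or held round its rim) to lower the rod.
- stop_foot: orange rubber foot at the lower end of the stop rod, 24 mm across, 12 mm high; origin: centre of its underside. It is slightly springy: squashed against something it gives about 1 mm per 9 N, 4 mm at most.
- clamp_lever (a joint): angle of the red clamp lever, rad: 0 open, 1.4 at its hard end stop (locked). It grows as the lever turns clockwise seen from above. It is stiff: about 5 N at the post to start it, 8 N near the end; it stays where it is left.
- lever_pivot (a point): the clamp lever's vertical turning axis, fixed on the stand at (20, 50) mm in the stand's x, y, 150 mm above the table.
- lever_post (a point): centre of the top of the lever's upright round red post, 16 mm thick, top 197 mm above the table, clear down to 157 mm where it meets the flat lever arm; 75 mm from the pivot. With the lever at 0 it lies from the pivot towards the stand's -x; at 1.4, 1.4 rad clockwise from there, near the stand's +y direction.
- pack: pack of brown shelf boards with two white bands, 120 (x) x 90 (y) mm, lying on the stand's base plate under the stop foot, loose; origin: centre of its underside. Packs differ in height: 31 to 57 mm, not measured, so the touch has to be felt. It must not be pressed by the foot with more than 18 N.
- chuck_key: steel T-shaped chuck key, 74 x 40 mm, 15 mm thick, lying on the stand's base plate beside the pack; origin: on its underside, at the middle of its stem; bystander
- collar: brass ring, 28 mm across, 12 mm high, lying on the stand's base plate; origin: centre of its underside; bystander
- tape_roll: roll of brown packing tape, 104 mm across, 48 mm high, lying flat; origin: centre of its underside; bystander
- spare_pack: second pack of brown boards, 120 x 90 x 42 mm, lying on the table; origin: centre of its underside; bystander
- stapler: red and black stapler, 150 x 36 x 47 mm; origin: centre of its underside; bystander
- marker: white marker with blue cap, 125 mm long, 16 mm thick; origin: centre of its underside; bystander
- clip_box: green box with white lid, 72 x 52 x 34 mm; origin: centre of its underside; bystander

How it is judged:
By the outcome, as a careful person would: the job done as asked, in the order asked, and still so for the second after the job is handed in, with the robot touching nothing.
It also fails if it takes over 58 s, if anything falls off the work surface, if the arm or the gripper's body presses on something with over 40 N, if the wrist force passes 120 N, or if a joint passes its speed limit or range.

## Working session

There is one attempt and no reset: what is moved stays moved. The work goes in short steps, Python scripts to look and compute and a tool call to move; the robot and the scene stay as the last step left them, time stands still between calls to the robot, and variables do not carry over. Pictures are saved under pics/ and viewed, at most 10 in all, crops included, and the job is handed in when it is done.

Besides the shell and the picture viewer there is one more tool, called after "Request:" as a command line: name --argument value ..., lists and objects as JSON in quotes. send_rows: Moves the arm, as the interface text tells. Its arguments: {"type":"object","properties":{"motion":{"type":"array"},"squeeze":{"type":"number"}},"required":["motion"]}

```bash
mkdir -p pics
cat > h.py <<'E'
import numpy as np, cv2
from cell import manip
def cam(n):
    c=manip.read_camera(n); return c
def world(c,u,v,z=None):
    K=np.array(c['intrinsics']);R=np.array(c['R']);t=np.array(c['t'])
    p=cv2.undistortPoints(np.array([[[u,v]]],float),K,np.array(c['dist_coeffs']))[0,0]
    d=np.array([p[0],p[1],1.]); C=-R.T@t; D=R.T@d
    if z is None: return C+D*c['z_map'][int(v),int(u)]
    return C+D*(z-C[2])/D[2]
E
python3 - <<'E'
from h import *
for n in('top','side'):
    c=cam(n); cv2.imwrite(f'pics/{n}0.png',c['img'][:,:,::-1]); print(n,-c['R'].T@c['t'])
s=manip.observe(); print({k:np.round(v,3) for k,v in s.items()})
E
```

```text
top [ 0.21595519 -0.0018786   1.50280738]
side [ 0.39209418 -0.63140265  0.8834399 ]
{'t': np.float64(0.1), 'joints': array([ 1.117,  0.343,  1.525, -0.   ,  1.275, -0.146]), 'dq': array([-0.   , -0.002, -0.003,  0.001,  0.001,  0.   ]), 'effort': array([ 1.0000e-03, -4.3445e+01, -2.4650e+01, -0.0000e+00,  5.0000e-03,
       -0.0000e+00]), 'tool_pos': array([0.159, 0.5  , 0.22 ]), 'tool_rot': array([-3.14 , -0.   ,  2.834]), 'wrist_force': array([-0.487,  0.132,  0.448]), 'ft_torque': array([ 0.062,  0.023, -0.03 ]), 'gripper_force': np.float64(0.0), 'finger_gap': np.float64(1.0)}
```

View pics/top0.png

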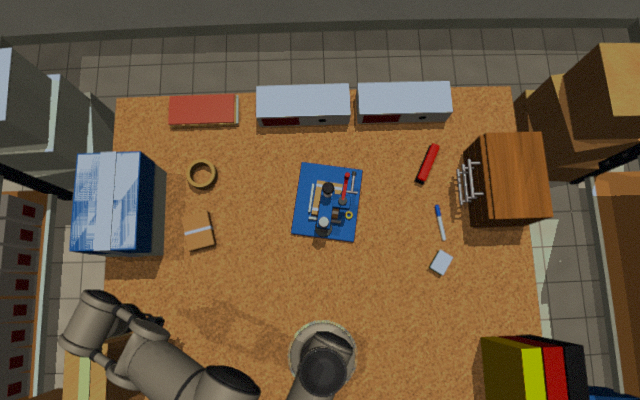

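View pics/side0.png

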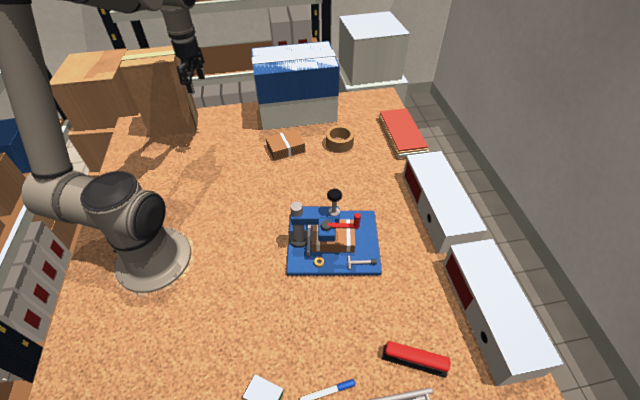

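The top view shows the stand at about (328,203), with the column toward the robot at (324,223), the black cap at (327,189), and the red post at about (347,177). The side view has the cap at (334,195) and the post at (357,219). Next I'll measure them.

Run:
```python
from h import *
c=cam('top'); im=c['img']; hsv=cv2.cvtColor(im,cv2.COLOR_RGB2HSV)
x0,y0,x1,y1=285,155,370,250
H,S,V=[hsv[y0:y1,x0:x1,i] for i in range(3)]
blue=((H>100)&(H<125)&(S>150)&(V>60)).astype(np.uint8)
blue=cv2.morphologyEx(blue,cv2.MORPH_CLOSE,np.ones((25,25)))
cs=max(cv2.findContours(blue,0,2)[0],key=cv2.contourArea)
r=cv2.minAreaRect(cs); b=cv2.boxPoints(r)+[x0,y0]; W=[world(c,*p,0.02) for p in b]
print('base',np.round(W,3),np.mean(W,0).round(4),[np.linalg.norm(W[i]-W[i-1]).round(3) for i in range(4)])
for n,ci in(('top',c),('side',cam('side'))):
    h=cv2.cvtColor(ci['img'],cv2.COLOR_RGB2HSV)
    box=(x0,y0,x1,y1) if n=='top' else (285,180,385,275)
    a,bb,d,e=box; hh=h[bb:e,a:d]
    red=(((hh[...,0]<6)|(hh[...,0]>174))&(hh[...,1]>170)&(hh[...,2]>70)).astype(np.uint8)
    blk=((hh[...,2]<45)).astype(np.uint8)
    for nm,m in(('red',red),('blk',blk)):
        k,l,st,ce=cv2.connectedComponentsWithStats(m)
        for i in range(1,k):
            if st[i,4]>15:
                u,v=ce[i]+[a,bb]; print(n,nm,st[i]+[a,bb,0,0,0],(u.round(1),v.round(1)),'z.22',world(ci,u,v,.22).round(3),'z.197',world(ci,u,v,.197).round(3),'depth',world(ci,u,v).round(3))
    cv2.imwrite(f'pics/{n}1.png',cv2.resize(ci['img'][bb:e,a:d,::-1],None,fx=6,fy=6,interpolation=2))
```

```text
base [[ 0.43   0.161  0.02 ]
 [ 0.738  0.037  0.02 ]
 [ 0.616 -0.236  0.02 ]
 [ 0.317 -0.103  0.02 ]] [ 0.5253 -0.0351  0.02  ] [np.float64(0.287), np.float64(0.333), np.float64(0.299), np.float64(0.328)]
top red [345 173   5   5  18] (np.float64(346.9), np.float64(174.7)) z.22 [ 0.558 -0.093  0.22 ] z.197 [ 0.564 -0.095  0.197] depth [ 0.565 -0.095  0.193]
top red [342 179   6  21  58] (np.float64(344.1), np.float64(188.7)) z.22 [ 0.514 -0.083  0.22 ] z.197 [ 0.52  -0.085  0.197] depth [ 0.53  -0.087  0.154]
top blk [322 183  12  12  82] (np.float64(327.7), np.float64(188.4)) z.22 [ 0.517 -0.033  0.22 ] z.197 [ 0.522 -0.034  0.197] depth [ 0.518 -0.033  0.216]
top blk [316 227  12  10  78] (np.float64(322.0), np.float64(231.2)) z.22 [ 0.386 -0.012  0.22 ] z.197 [ 0.39  -0.012  0.197] depth [ 0.407 -0.013  0.065]
side red [328 213  32  15 168] (np.float64(347.4), np.float64(222.9)) z.22 [ 0.534 -0.134  0.22 ] z.197 [ 0.539 -0.117  0.197] depth [ 0.569 -0.008  0.053]
side blk [328 189  13  13 124] (np.float64(334.0), np.float64(195.0)) z.22 [ 0.52  -0.043  0.22 ] z.197 [ 0.525 -0.023  0.197] depth [ 0.52  -0.041  0.218]
```

View pics/top1.png

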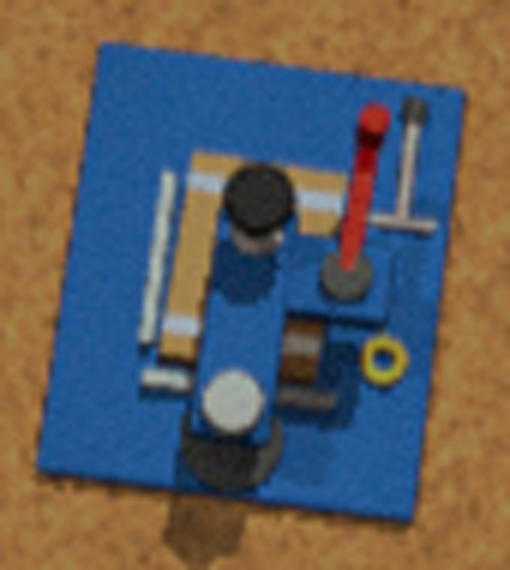

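View pics/side1.png

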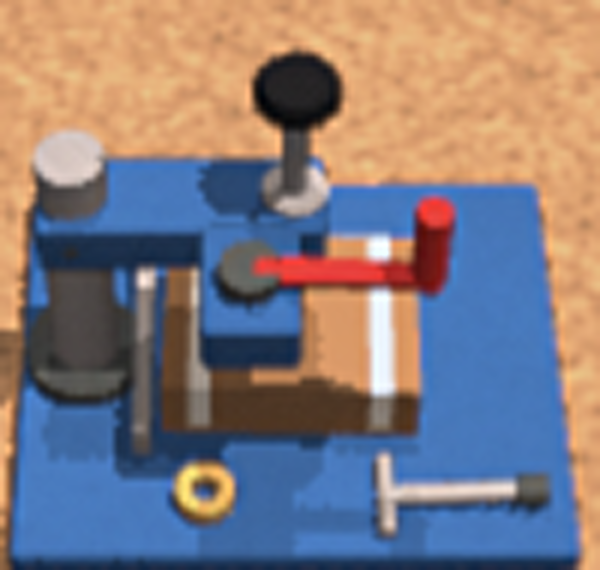

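The crops show the cap at (260,198), the post top at (375,118), the pivot at (346,275), and base corners at (102,42), (466,92), (412,522) and (38,470) in crop pixels. The lever is open, pointing away from the column. I'll compute the geometry while raising the arm and closing the jaws.

Run:
```python
from h import *
c=cam('top'); q=lambda x,y:(285+x/6-.4,155+y/6-.4)
B=np.array([world(c,*q(*p),.02) for p in((102,42),(466,92),(412,522),(38,470))]);m=B.mean(0)
print('base',m.round(4),[np.linalg.norm(B[i]-B[i-1]).round(3) for i in range(4)])
d=B[3]+B[2]-B[0]-B[1]; yaw=np.arctan2(d[1],d[0]); print('yaw',yaw)
R=np.array([[np.cos(yaw),-np.sin(yaw)],[np.sin(yaw),np.cos(yaw)]])
cap=world(c,*q(260,198),.22); print('cap',cap.round(4)); post=world(c,*q(375,118),.197); print('post',post.round(4))
for nm,o in(('base',m[:2]),('cap',cap[:2])):
    pv=o+R@[.02,.05]; print(nm,'pivot',pv.round(4),'post0',(pv+R@[-.075,0]).round(4))
print('pivot seen',world(c,*q(346,275),.15).round(4))
for p in((205,250),(185,290),(215,230),(320,220)): print('pack',world(c,*q(*p)).round(4))
```

```text
base [ 0.519  -0.0342  0.02  ] [np.float64(0.258), np.float64(0.217), np.float64(0.257), np.float64(0.216)]
yaw 2.972396615473964
cap [ 0.5193 -0.034   0.22  ]
post [ 0.5654 -0.0958  0.197 ]
base pivot [ 0.4908 -0.0802] post0 [ 0.5648 -0.0928]
cap pivot [ 0.4911 -0.0799] post0 [ 0.565  -0.0926]
pivot seen [ 0.4924 -0.0799  0.15  ]
pack [ 0.5284 -0.0058  0.0573]
pack [0.5065 0.0063 0.0525]
pack [ 0.5419 -0.0119  0.048 ]
pack [ 0.5446 -0.072   0.0537]
```

Request:
send_rows --motion '[{"tz":40,"jaw":0},{"tx":28,"ty":-41,"tz":20,"jaw":0},{"tx":28,"ty":-41,"jaw":0},{"tx":28,"ty":-41,"jaw":0},{"tx":28,"ty":-41,"jaw":0}]' --squeeze 20

```text
invalid input at $.motion[0]: expected keys rx, ry, rz, tx, ty, tz, jaw
```

Request:
send_rows --motion '[{"rx":0,"ry":0,"rz":0.07,"tx":0,"ty":0,"tz":40,"jaw":0},{"rx":0,"ry":0,"rz":0.07,"tx":26,"ty":-40,"tz":10,"jaw":0},{"rx":0,"ry":0,"rz":0,"tx":27,"ty":-40,"tz":0,"jaw":0},{"rx":0,"ry":0,"rz":0,"tx":27,"ty":-40,"tz":0,"jaw":0},{"rx":0,"ry":0,"rz":0,"tx":27,"ty":-40,"tz":0,"jaw":0}]' --squeeze 20

```text
t: 0.75
tool_pos: [0.2665, 0.3388, 0.2704]
tool_rot: [3.141, 0.0, 2.975]
wrist_force: [1.5, -0.3, 0.9]
finger_gap: 0.145
gripper_force: 0.0
```

Request:
send_rows --motion '[{"rx":0,"ry":0,"rz":0,"tx":27,"ty":-40,"tz":0,"jaw":0},{"rx":0,"ry":0,"rz":0,"tx":27,"ty":-40,"tz":0,"jaw":0},{"rx":0,"ry":0,"rz":0,"tx":27,"ty":-40,"tz":0,"jaw":0},{"rx":0,"ry":0,"rz":0,"tx":27,"ty":-40,"tz":0,"jaw":0},{"rx":0,"ry":0,"rz":0,"tx":27,"ty":-40,"tz":0,"jaw":0}]'

```text
t: 1.25
tool_pos: [0.4017, 0.1385, 0.2705]
tool_rot: [3.141, 0.001, 2.974]
wrist_force: [1.0, 0.5, -0.1]
finger_gap: -0.0
gripper_force: 0.0
```

Request:
send_rows --motion '[{"rx":0,"ry":0,"rz":0,"tx":27,"ty":-40,"tz":0,"jaw":0},{"rx":0,"ry":0,"rz":0,"tx":27,"ty":-40,"tz":0,"jaw":0},{"rx":0,"ry":0,"rz":0,"tx":27,"ty":-40,"tz":0,"jaw":0},{"rx":0,"ry":0,"rz":0,"tx":0,"ty":0,"tz":0,"jaw":0},{"rx":0,"ry":0,"rz":0,"tx":0,"ty":0,"tz":0,"jaw":0}]'

```text
t: 1.75
tool_pos: [0.482, 0.0196, 0.2698]
tool_rot: [3.141, -0.001, 2.971]
wrist_force: [-0.0, -0.7, 0.4]
finger_gap: -0.001
gripper_force: 0.0
```

Request:
send_rows --motion '[{"rx":0,"ry":0,"rz":0,"tx":18,"ty":-27,"tz":0,"jaw":0},{"rx":0,"ry":0,"rz":0,"tx":19,"ty":-27,"tz":0,"jaw":0},{"rx":0,"ry":0,"rz":0,"tx":0,"ty":0,"tz":-10,"jaw":0},{"rx":0,"ry":0,"rz":0,"tx":0,"ty":0,"tz":-10,"jaw":0},{"rx":0,"ry":0,"rz":0,"tx":0,"ty":0,"tz":0,"jaw":0}]'

```text
t: 2.25
tool_pos: [0.5174, -0.032, 0.2486]
tool_rot: [3.141, -0.004, 2.975]
wrist_force: [0.1, 0.5, -0.9]
finger_gap: -0.002
gripper_force: 0.0
```

Run:
```python
from h import *
c=cam('side'); cv2.imwrite('pics/s2.png',cv2.resize(c['img'][130:280,270:410,::-1],None,fx=4,fy=4,interpolation=2))
```

```text
(no output)
```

View pics/s2.png

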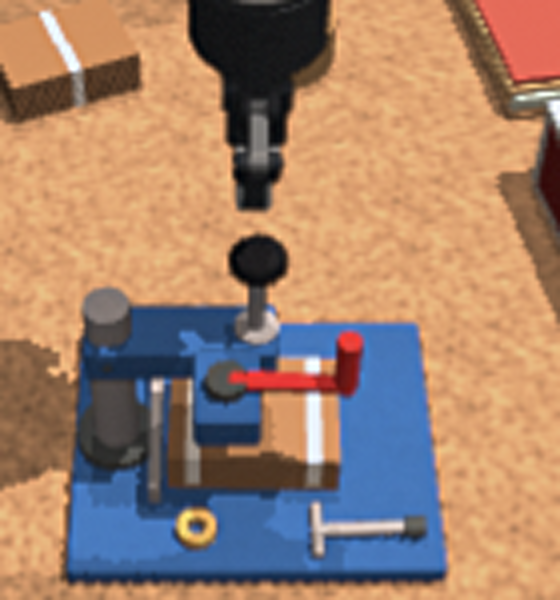

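Fingers appear above the cap, tips at about (333,181) full-image and the cap at (334,195). The gap looks larger than the 4 mm I expected, so I'll check it by projection.

Run:
```python
from h import *
s=manip.observe(); p=s['tool_pos']; print(p.round(4))
c=cam('side')
P=np.array([p-[0,0,.025],p,[.519,-.034,.22]])
print(cv2.projectPoints(P,cv2.Rodrigues(c['R'])[0],c['t'],c['intrinsics'],c['dist_coeffs'])[0].reshape(-1,2))
print(world(c,333,178).round(3),world(c,333,180).round(3),world(c,334,195).round(3))
t=cam('top'); print(t['z_map'][180:196:3,328])
```

```text
[ 0.5178 -0.0321  0.2496]
[[332.33674576 190.60200281]
 [332.49516261 183.57696834]
 [332.91897451 192.35425876]]
[ 0.516 -0.045  0.282] [ 0.516 -0.043  0.273] [ 0.52  -0.041  0.217]
[1.0632391 1.1003834 1.1287953 1.3176036 1.3149441 1.3891001]
```

Request:
send_rows --motion '[{"rx":0,"ry":0,"rz":0,"tx":1,"ty":-2,"tz":-2,"jaw":0},{"rx":0,"ry":0,"rz":0,"tx":0,"ty":0,"tz":-2,"jaw":0},{"rx":0,"ry":0,"rz":0,"tx":0,"ty":0,"tz":-2,"jaw":0},{"rx":0,"ry":0,"rz":0,"tx":0,"ty":0,"tz":-2,"jaw":0},{"rx":0,"ry":0,"rz":0,"tx":0,"ty":0,"tz":-2,"jaw":0}]'

```text
t: 2.9
tool_pos: [0.52, -0.0357, 0.2401]
tool_rot: [3.141, -0.0, 2.974]
wrist_force: [1.0, 0.2, 0.3]
finger_gap: -0.0
gripper_force: 0.0
```

Run:
```python
from h import *
s=manip.observe(); print(s['tool_pos'].round(4),s['wrist_force'].round(2))
c=cam('side'); cv2.imwrite('pics/s3.png',cv2.resize(c['img'][130:280,270:410,::-1],None,fx=4,fy=4,interpolation=2))
```

```text
[ 0.52   -0.0357  0.2401] [1.03 0.22 0.28]
```

View pics/s3.png

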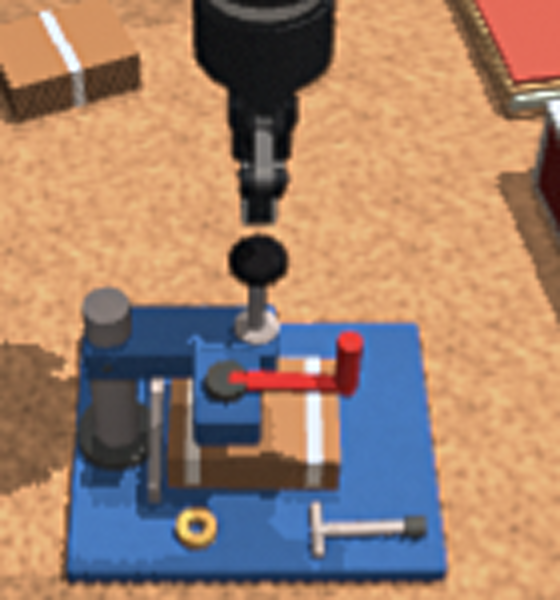

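The image shows tips at (258,222) and the cap top at (258,255) in the crop, so there's still about 20 mm clear. I'll keep descending by feel.

Request:
send_rows --motion '[{"rx":0,"ry":0,"rz":0,"tx":0,"ty":0,"tz":-3,"jaw":0},{"rx":0,"ry":0,"rz":0,"tx":0,"ty":0,"tz":-3,"jaw":0},{"rx":0,"ry":0,"rz":0,"tx":0,"ty":0,"tz":-3,"jaw":0},{"rx":0,"ry":0,"rz":0,"tx":0,"ty":0,"tz":-3,"jaw":0},{"rx":0,"ry":0,"rz":0,"tx":0,"ty":0,"tz":-2,"jaw":0}]'

```text
t: 3.45
tool_pos: [0.5199, -0.0356, 0.2259]
tool_rot: [3.141, -0.0, 2.974]
wrist_force: [-0.7, 0.0, -1.2]
finger_gap: -0.0
gripper_force: 0.0
```

Request:
send_rows --motion '[{"rx":0,"ry":0,"rz":0,"tx":0,"ty":0,"tz":-2,"jaw":0},{"rx":0,"ry":0,"rz":0,"tx":0,"ty":0,"tz":-2,"jaw":0},{"rx":0,"ry":0,"rz":0,"tx":0,"ty":0,"tz":-2,"jaw":0},{"rx":0,"ry":0,"rz":0,"tx":0,"ty":0,"tz":-2,"jaw":0}]'

```text
t: 3.85
tool_pos: [0.52, -0.0357, 0.2182]
tool_rot: [3.142, 0.0, 2.974]
wrist_force: [-0.3, -0.2, -0.1]
finger_gap: 0.003
gripper_force: 0.0
```

Run:
```python
from h import *
s=manip.observe(); print(s['tool_pos'].round(4),s['wrist_force'].round(2))
c=cam('side'); cv2.imwrite('pics/s4.png',cv2.resize(c['img'][130:280,270:410,::-1],None,fx=4,fy=4,interpolation=2))
```

```text
[ 0.52   -0.0357  0.2182] [-0.33 -0.18 -0.06]
```

View pics/s4.png

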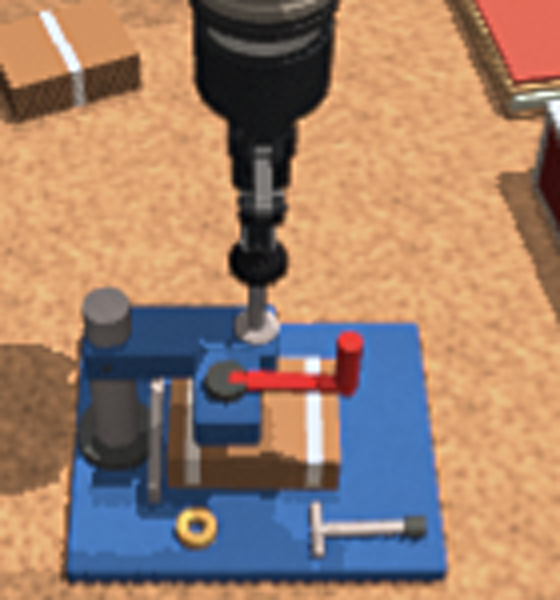

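The tips are about to touch the cap at crop (258,252), and the cap hasn't moved. I'll go on slowly.

Request:
send_rows --motion '[{"rx":0,"ry":0,"rz":0,"tx":0,"ty":0,"tz":-1,"jaw":0},{"rx":0,"ry":0,"rz":0,"tx":0,"ty":0,"tz":-1,"jaw":0},{"rx":0,"ry":0,"rz":0,"tx":0,"ty":0,"tz":-1,"jaw":0},{"rx":0,"ry":0,"rz":0,"tx":0,"ty":0,"tz":-1,"jaw":0},{"rx":0,"ry":0,"rz":0,"tx":0,"ty":0,"tz":-1,"jaw":0}]'

```text
t: 4.4
tool_pos: [0.52, -0.0357, 0.2133]
tool_rot: [3.141, 0.0, 2.974]
wrist_force: [-0.3, -0.1, 0.6]
finger_gap: -0.004
gripper_force: 0.0
```

Request:
send_rows --motion '[{"rx":0,"ry":0,"rz":0,"tx":0,"ty":0,"tz":-1,"jaw":0},{"rx":0,"ry":0,"rz":0,"tx":0,"ty":0,"tz":-1,"jaw":0},{"rx":0,"ry":0,"rz":0,"tx":0,"ty":0,"tz":-1,"jaw":0},{"rx":0,"ry":0,"rz":0,"tx":0,"ty":0,"tz":-1,"jaw":0},{"rx":0,"ry":0,"rz":0,"tx":0,"ty":0,"tz":-1,"jaw":0}]'

```text
t: 4.9
tool_pos: [0.52, -0.0357, 0.2082]
tool_rot: [3.141, 0.0, 2.974]
wrist_force: [0.2, 0.3, -0.7]
finger_gap: 0.0
gripper_force: 0.0
```

Request:
send_rows --motion '[{"rx":0,"ry":0,"rz":0,"tx":0,"ty":0,"tz":-1,"jaw":0},{"rx":0,"ry":0,"rz":0,"tx":0,"ty":0,"tz":-1,"jaw":0},{"rx":0,"ry":0,"rz":0,"tx":0,"ty":0,"tz":-1,"jaw":0},{"rx":0,"ry":0,"rz":0,"tx":0,"ty":0,"tz":-1,"jaw":0},{"rx":0,"ry":0,"rz":0,"tx":0,"ty":0,"tz":-1,"jaw":0}]'

```text
t: 5.4
tool_pos: [0.52, -0.0357, 0.2034]
tool_rot: [3.142, 0.0, 2.974]
wrist_force: [0.6, 0.5, 3.0]
finger_gap: 0.001
gripper_force: 1.4
```

Run:
```python
from h import *
s=manip.observe(); print(s['tool_pos'].round(4),s['wrist_force'].round(2))
c=cam('side'); cv2.imwrite('pics/s5.png',cv2.resize(c['img'][170:250,290:380,::-1],None,fx=6,fy=6,interpolation=2))
```

```text
[ 0.52   -0.0357  0.2034] [0.6  0.53 2.98]
```

View pics/s5.png

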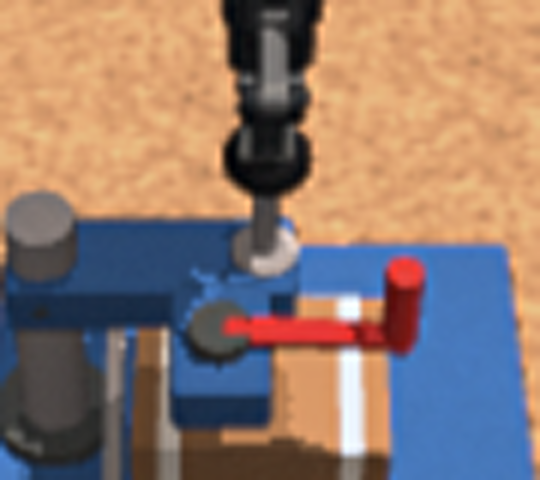

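The cap has moved down about 3 mm, so cap contact is at TCP z of about 0.206. The wrist force of 3 N matches the rod's friction. I'll estimate the pack top from depth, using the base plate as the reference, to know where to slow down.

Run:
```python
from h import *
yaw=2.9724;R=np.array([[np.cos(yaw),-np.sin(yaw)],[np.sin(yaw),np.cos(yaw)]])
for n in('side','top'):
    c=cam(n); h=cv2.cvtColor(c['img'],cv2.COLOR_RGB2HSV)
    Z=[];L=[]
    for v in range(150,290):
        for u in range(280,400):
            if c['z_map'][v,u]<=0: continue
            w=world(c,u,v); l=R.T@(w[:2]-[.519,-.034])
            if abs(l[0])<.15 and abs(l[1])<.13: L.append([*l,w[2],*h[v,u]])
    L=np.array(L)
    b=(L[:,3]>100)&(L[:,3]<125)&(L[:,4]>150)&(L[:,2]<.035)
    # pack top: rectangle interior away from bracket, brown or white
    brown=(L[:,3]>5)&(L[:,3]<22)&(L[:,5]>110)
    p=brown&(abs(L[:,0])<.055)&(abs(L[:,1])<.04)&(L[:,2]>.035)&(L[:,2]<.095)
    print(n,'base',b.sum(),np.median(L[b,2]).round(4),'pack',p.sum(),np.median(L[p,2]).round(4),np.percentile(L[p,2],[20,80]).round(4))
```

```text
side base 2690 0.0195 pack 306 0.0551 [0.054  0.0563]
top base 571 0.0189 pack 63 0.0537 [0.051  0.0574]
```

Request:
send_rows --motion '[{"rx":0,"ry":0,"rz":0,"tx":0,"ty":0,"tz":-2,"jaw":0},{"rx":0,"ry":0,"rz":0,"tx":0,"ty":0,"tz":-2,"jaw":0},{"rx":0,"ry":0,"rz":0,"tx":0,"ty":0,"tz":-2,"jaw":0},{"rx":0,"ry":0,"rz":0,"tx":0,"ty":0,"tz":-2,"jaw":0},{"rx":0,"ry":0,"rz":0,"tx":0,"ty":0,"tz":-2,"jaw":0}]'

```text
t: 6.05
tool_pos: [0.5201, -0.0357, 0.1931]
tool_rot: [3.141, 0.0, 2.974]
wrist_force: [-0.7, -0.2, 3.0]
finger_gap: -0.002
gripper_force: 1.4
```

Request:
send_rows --motion '[{"rx":0,"ry":0,"rz":0,"tx":0,"ty":0,"tz":-2,"jaw":0},{"rx":0,"ry":0,"rz":0,"tx":0,"ty":0,"tz":-2,"jaw":0},{"rx":0,"ry":0,"rz":0,"tx":0,"ty":0,"tz":-2,"jaw":0},{"rx":0,"ry":0,"rz":0,"tx":0,"ty":0,"tz":-2,"jaw":0},{"rx":0,"ry":0,"rz":0,"tx":0,"ty":0,"tz":-2,"jaw":0}]'

```text
t: 6.55
tool_pos: [0.5201, -0.0357, 0.1832]
tool_rot: [3.142, 0.0, 2.974]
wrist_force: [-1.5, 0.1, 2.9]
finger_gap: -0.001
gripper_force: 1.4
```

Request:
send_rows --motion '[{"rx":0,"ry":0,"rz":0,"tx":0,"ty":0,"tz":-2,"jaw":0},{"rx":0,"ry":0,"rz":0,"tx":0,"ty":0,"tz":-2,"jaw":0},{"rx":0,"ry":0,"rz":0,"tx":0,"ty":0,"tz":-1,"jaw":0},{"rx":0,"ry":0,"rz":0,"tx":0,"ty":0,"tz":-1,"jaw":0}]'

```text
t: 6.95
tool_pos: [0.5201, -0.0357, 0.1772]
tool_rot: [3.141, 0.0, 2.974]
wrist_force: [0.4, -0.6, 2.5]
finger_gap: -0.002
gripper_force: 1.4
```

Request:
send_rows --motion '[{"rx":0,"ry":0,"rz":0,"tx":0,"ty":0,"tz":-1,"jaw":0},{"rx":0,"ry":0,"rz":0,"tx":0,"ty":0,"tz":-1,"jaw":0}]'

```text
t: 7.15
tool_pos: [0.5201, -0.0357, 0.1753]
tool_rot: [3.142, 0.0, 2.974]
wrist_force: [-0.1, 0.2, 3.2]
finger_gap: -0.002
gripper_force: 1.4
```

Request:
send_rows --motion '[{"rx":0,"ry":0,"rz":0,"tx":0,"ty":0,"tz":-0.5,"jaw":0},{"rx":0,"ry":0,"rz":0,"tx":0,"ty":0,"tz":-0.5,"jaw":0}]'

```text
t: 7.35
tool_pos: [0.5201, -0.0356, 0.1743]
tool_rot: [3.141, 0.0, 2.974]
wrist_force: [-0.1, 0.2, 3.2]
finger_gap: 0.002
gripper_force: 1.3
```

Request:
send_rows --motion '[{"rx":0,"ry":0,"rz":0,"tx":0,"ty":0,"tz":-0.5,"jaw":0},{"rx":0,"ry":0,"rz":0,"tx":0,"ty":0,"tz":-0.5,"jaw":0}]'

```text
t: 7.55
tool_pos: [0.52, -0.0356, 0.1733]
tool_rot: [3.142, 0.0, 2.974]
wrist_force: [-1.5, -0.2, 3.7]
finger_gap: 0.0
gripper_force: 1.3
```

```bash
true
```

Request:
send_rows --motion '[{"rx":0,"ry":0,"rz":0,"tx":0,"ty":0,"tz":-0.5,"jaw":0},{"rx":0,"ry":0,"rz":0,"tx":0,"ty":0,"tz":-0.5,"jaw":0}]'

```text
t: 7.75
tool_pos: [0.5201, -0.0356, 0.1723]
tool_rot: [3.141, 0.0, 2.974]
wrist_force: [-0.1, -0.1, 2.0]
finger_gap: -0.001
gripper_force: 1.3
```

Request:
send_rows --motion '[{"rx":0,"ry":0,"rz":0,"tx":0,"ty":0,"tz":-0.5,"jaw":0},{"rx":0,"ry":0,"rz":0,"tx":0,"ty":0,"tz":-0.5,"jaw":0}]'

```text
t: 7.95
tool_pos: [0.5201, -0.0356, 0.1713]
tool_rot: [3.142, 0.0, 2.974]
wrist_force: [-0.5, -0.5, 3.1]
finger_gap: 0.002
gripper_force: 1.3
```

Request:
send_rows --motion '[{"rx":0,"ry":0,"rz":0,"tx":0,"ty":0,"tz":-0.5,"jaw":0},{"rx":0,"ry":0,"rz":0,"tx":0,"ty":0,"tz":-0.5,"jaw":0}]'

```text
t: 8.15
tool_pos: [0.5201, -0.0357, 0.1703]
tool_rot: [3.142, 0.0, 2.974]
wrist_force: [0.9, 0.3, 2.8]
finger_gap: 0.003
gripper_force: 1.3
```

Request:
send_rows --motion '[{"rx":0,"ry":0,"rz":0,"tx":0,"ty":0,"tz":-0.5,"jaw":0},{"rx":0,"ry":0,"rz":0,"tx":0,"ty":0,"tz":-0.5,"jaw":0}]'

```text
t: 8.35
tool_pos: [0.5201, -0.0357, 0.1693]
tool_rot: [3.142, 0.0, 2.974]
wrist_force: [0.3, -0.3, 3.5]
finger_gap: 0.002
gripper_force: 2.1
```

Request:
send_rows --motion '[{"rx":0,"ry":0,"rz":0,"tx":0,"ty":0,"tz":-0.3,"jaw":0},{"rx":0,"ry":0,"rz":0,"tx":0,"ty":0,"tz":0,"jaw":0}]'

```text
t: 8.55
tool_pos: [0.5201, -0.0357, 0.1692]
tool_rot: [3.142, 0.0, 2.974]
wrist_force: [-1.3, -0.1, 4.0]
finger_gap: -0.001
gripper_force: 2.2
```

Request:
send_rows --motion '[{"rx":0,"ry":0,"rz":0,"tx":0,"ty":0,"tz":-0.3,"jaw":0},{"rx":0,"ry":0,"rz":0,"tx":0,"ty":0,"tz":0,"jaw":0}]'

```text
t: 8.75
tool_pos: [0.5201, -0.0357, 0.169]
tool_rot: [3.142, 0.0, 2.974]
wrist_force: [-1.6, 0.1, 5.8]
finger_gap: 0.003
gripper_force: 2.7
```

Request:
send_rows --motion '[{"rx":0,"ry":0,"rz":0,"tx":0,"ty":0,"tz":-0.4,"jaw":0},{"rx":0,"ry":0,"rz":0,"tx":0,"ty":0,"tz":0,"jaw":0}]'

```text
t: 8.95
tool_pos: [0.5201, -0.0357, 0.1688]
tool_rot: [3.142, 0.0, 2.974]
wrist_force: [-0.8, 0.1, 7.8]
finger_gap: 0.005
gripper_force: 3.4
```

Touch confirmed: the foot is pressing at about 4–5 N. Retreating upward and moving to the lever post.

Request:
send_rows --motion '[{"rx":0,"ry":0,"rz":0,"tx":0,"ty":0,"tz":5,"jaw":0},{"rx":0,"ry":0,"rz":0,"tx":0,"ty":0,"tz":20,"jaw":0},{"rx":0,"ry":0,"rz":0,"tx":0,"ty":0,"tz":20,"jaw":0},{"rx":0,"ry":0,"rz":0,"tx":25,"ty":-14,"tz":0,"jaw":0},{"rx":0,"ry":0,"rz":0,"tx":25,"ty":-14,"tz":0,"jaw":0}]'

```text
t: 9.45
tool_pos: [0.5707, -0.0638, 0.2143]
tool_rot: [-3.142, 0.001, 2.974]
wrist_force: [0.5, -0.2, 0.8]
finger_gap: 0.001
gripper_force: 0.0
```

Request:
send_rows --motion '[{"rx":0,"ry":0,"rz":0,"tx":0,"ty":0,"tz":0,"jaw":0},{"rx":0,"ry":0,"rz":0,"tx":0,"ty":0,"tz":-10,"jaw":0},{"rx":0,"ry":0,"rz":0,"tx":0,"ty":0,"tz":-10,"jaw":0},{"rx":0,"ry":0,"rz":0,"tx":0,"ty":0,"tz":-8,"jaw":0},{"rx":0,"ry":0,"rz":0,"tx":0,"ty":0,"tz":0,"jaw":0}]'

```text
t: 9.95
tool_pos: [0.5687, -0.063, 0.1836]
tool_rot: [3.141, -0.003, 2.974]
wrist_force: [0.3, -0.2, 0.6]
finger_gap: 0.004
gripper_force: 0.0
```

Run:
```python
from h import *
c=cam('side'); cv2.imwrite('pics/s6.png',cv2.resize(c['img'][150:250,290:380,::-1],None,fx=6,fy=6,interpolation=2))
```

```text
(no output)
```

View pics/s6.png

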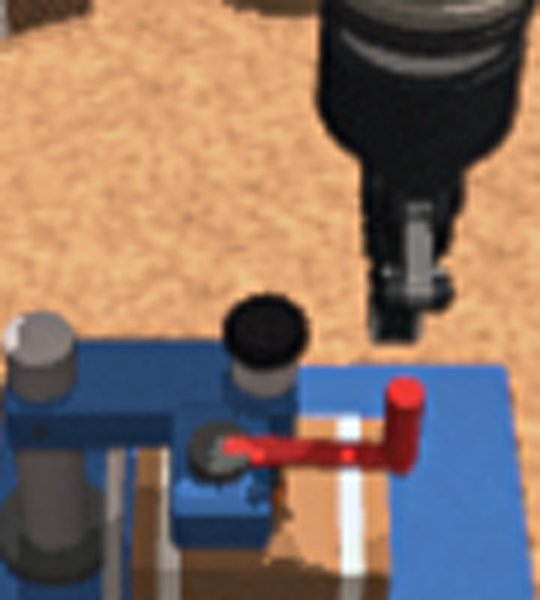

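The cap is down, the post top is at crop (405,390), and the fingers are behind it at (395,335). I'll descend and approach the post.

Request:
send_rows --motion '[{"rx":0,"ry":0,"rz":0,"tx":0,"ty":0,"tz":-9,"jaw":0},{"rx":0,"ry":0,"rz":0,"tx":0,"ty":0,"tz":-9,"jaw":0},{"rx":0,"ry":0,"rz":0,"tx":0,"ty":0,"tz":-8,"jaw":0},{"rx":0,"ry":0,"rz":0,"tx":0,"ty":-2,"tz":0,"jaw":0},{"rx":0,"ry":0,"rz":0,"tx":0,"ty":-2,"tz":0,"jaw":0}]'

```text
t: 10.5
tool_pos: [0.57, -0.0678, 0.1591]
tool_rot: [3.141, -0.0, 2.974]
wrist_force: [0.0, -0.0, 0.1]
finger_gap: -0.002
gripper_force: 0.0
```

Request:
send_rows --motion '[{"rx":0,"ry":0,"rz":0,"tx":-0.5,"ty":-2,"tz":0,"jaw":0},{"rx":0,"ry":0,"rz":0,"tx":-0.5,"ty":-2,"tz":0,"jaw":0},{"rx":0,"ry":0,"rz":0,"tx":0,"ty":0,"tz":0,"jaw":0}]'

```text
t: 10.8
tool_pos: [0.5691, -0.072, 0.1596]
tool_rot: [-3.142, 0.001, 2.973]
wrist_force: [1.3, -0.7, -0.4]
finger_gap: 0.001
gripper_force: 0.0
```

Run:
```python
import numpy as np
def P(a,d=20):
    th=2.9724-np.pi-a; u=np.array([np.cos(th),np.sin(th)]);t=np.array([np.sin(th),-np.cos(th)])
    return np.array([491,-80])+75*u-d*t
A=np.arange(0,1.51,.1); p=np.array([P(a) for a in A]); print(p[0].round(1),p[-1].round(1))
for a,q in zip(A[1:],np.diff(p,axis=0)): print(a.round(2),q.round(1),P(a).round(1))
```

```text
[568.3 -72.9] [ 503.5 -156.6]
0.1 [ 0.3 -7.8] [568.6 -80.7]
0.2 [-0.5 -7.7] [568.2 -88.4]
0.3 [-1.2 -7.7] [566.9 -96.1]
0.4 [-2.  -7.5] [ 565.  -103.6]
0.5 [-2.7 -7.3] [ 562.2 -110.8]
0.6 [-3.4 -7. ] [ 558.8 -117.8]
0.7 [-4.1 -6.6] [ 554.7 -124.4]
0.8 [-4.7 -6.1] [ 549.9 -130.5]
0.9 [-5.3 -5.6] [ 544.6 -136.1]
1.0 [-5.9 -5.1] [ 538.7 -141.2]
1.1 [-6.3 -4.5] [ 532.4 -145.7]
1.2 [-6.8 -3.8] [ 525.6 -149.5]
1.3 [-7.1 -3.1] [ 518.5 -152.6]
1.4 [-7.4 -2.4] [ 511.1 -155. ]
1.5 [-7.6 -1.6] [ 503.5 -156.6]
```

Request:
send_rows --motion '[{"rx":0,"ry":0,"rz":-0.1,"tx":0,"ty":-7.8,"tz":0,"jaw":0},{"rx":0,"ry":0,"rz":-0.1,"tx":-0.5,"ty":-7.7,"tz":0,"jaw":0},{"rx":0,"ry":0,"rz":-0.1,"tx":-1.2,"ty":-7.7,"tz":0,"jaw":0}]'

```text
t: 11.1
tool_pos: [0.5682, -0.0936, 0.1596]
tool_rot: [3.139, 0.001, 2.67]
wrist_force: [2.8, 6.6, 0.7]
finger_gap: 0.001
gripper_force: 3.3
```

Request:
send_rows --motion '[{"rx":0,"ry":0,"rz":-0.1,"tx":-2,"ty":-7.5,"tz":0,"jaw":0},{"rx":0,"ry":0,"rz":-0.1,"tx":-2.7,"ty":-7.3,"tz":0,"jaw":0},{"rx":0,"ry":0,"rz":-0.1,"tx":-3.4,"ty":-7,"tz":0,"jaw":0},{"rx":0,"ry":0,"rz":-0.1,"tx":-4.1,"ty":-6.6,"tz":0,"jaw":0},{"rx":0,"ry":0,"rz":-0.1,"tx":-4.7,"ty":-6.1,"tz":0,"jaw":0}]'

```text
t: 11.6
tool_pos: [0.5518, -0.1285, 0.1597]
tool_rot: [3.138, 0.001, 2.17]
wrist_force: [5.2, 4.9, -0.9]
finger_gap: -0.006
gripper_force: 3.7
```

Request:
send_rows --motion '[{"rx":0,"ry":0,"rz":-0.1,"tx":-5.3,"ty":-5.6,"tz":0,"jaw":0},{"rx":0,"ry":0,"rz":-0.1,"tx":-5.9,"ty":-5.1,"tz":0,"jaw":0},{"rx":0,"ry":0,"rz":-0.1,"tx":-6.3,"ty":-4.5,"tz":0,"jaw":0},{"rx":0,"ry":0,"rz":-0.1,"tx":-6.8,"ty":-3.8,"tz":0,"jaw":0}]'

```text
t: 12.0
tool_pos: [0.5279, -0.1477, 0.1597]
tool_rot: [3.137, -0.0, 1.77]
wrist_force: [8.2, 4.6, -2.6]
finger_gap: 0.002
gripper_force: 4.0
```

Request:
send_rows --motion '[{"rx":0,"ry":0,"rz":-0.1,"tx":-7,"ty":-3,"tz":0,"jaw":0},{"rx":0,"ry":0,"rz":-0.05,"tx":-3.7,"ty":-1.2,"tz":0,"jaw":0}]'

```text
t: 12.2
tool_pos: [0.5171, -0.1522, 0.1598]
tool_rot: [3.137, -0.0, 1.62]
wrist_force: [7.1, 2.3, -2.5]
finger_gap: -0.003
gripper_force: 4.0
```

Request:
send_rows --motion '[{"rx":0,"ry":0,"rz":-0.04,"tx":-2,"ty":-0.5,"tz":0,"jaw":0}]'

```text
t: 12.3
tool_pos: [0.5153, -0.153, 0.1598]
tool_rot: [3.137, 0.0, 1.581]
wrist_force: [9.0, 1.4, -4.1]
finger_gap: -0.002
gripper_force: 4.0
```

Request:
send_rows --motion '[{"rx":0,"ry":0,"rz":0,"tx":-1.5,"ty":-0.3,"tz":0,"jaw":0},{"rx":0,"ry":0,"rz":0,"tx":-1,"ty":0,"tz":0,"jaw":0}]'

```text
t: 12.5
tool_pos: [0.5144, -0.1531, 0.1599]
tool_rot: [3.133, 0.0, 1.583]
wrist_force: [14.6, 3.9, -7.0]
finger_gap: 0.003
gripper_force: 7.6
```

Request:
send_rows --motion '[{"rx":0,"ry":0,"rz":0,"tx":-1,"ty":0,"tz":0,"jaw":0},{"rx":0,"ry":0,"rz":0,"tx":-1,"ty":0,"tz":0,"jaw":0}]'

```text
t: 12.7
tool_pos: [0.5143, -0.1531, 0.1601]
tool_rot: [3.129, 0.001, 1.583]
wrist_force: [22.1, 3.8, -10.2]
finger_gap: -0.003
gripper_force: 11.1
```

Hard stop reached: the post stays put while the force rises to 22 N. I'll back off, retreat, and verify.

Request:
send_rows --motion '[{"rx":0,"ry":0,"rz":0,"tx":6,"ty":0,"tz":0,"jaw":0},{"rx":0,"ry":0,"rz":0,"tx":8,"ty":0,"tz":0,"jaw":0},{"rx":0,"ry":0,"rz":0,"tx":0,"ty":0,"tz":25,"jaw":0},{"rx":0,"ry":0,"rz":0,"tx":0,"ty":0,"tz":40,"jaw":0},{"rx":0,"ry":0,"rz":0,"tx":0,"ty":0,"tz":40,"jaw":0}]'

```text
t: 13.2
tool_pos: [0.5226, -0.1533, 0.2652]
tool_rot: [-3.14, -0.001, 1.584]
wrist_force: [1.1, -0.6, 0.3]
finger_gap: -0.001
gripper_force: 0.0
```

Request:
send_rows --motion '[{"rx":0,"ry":0,"rz":0,"tx":0,"ty":-40,"tz":20,"jaw":0},{"rx":0,"ry":0,"rz":0,"tx":0,"ty":-45,"tz":0,"jaw":0},{"rx":0,"ry":0,"rz":0,"tx":0,"ty":-45,"tz":0,"jaw":0},{"rx":0,"ry":0,"rz":0,"tx":0,"ty":-45,"tz":0,"jaw":0},{"rx":0,"ry":0,"rz":0,"tx":0,"ty":0,"tz":0,"jaw":0}]'

```text
t: 13.7
tool_pos: [0.5218, -0.3336, 0.283]
tool_rot: [-3.14, 0.001, 1.578]
wrist_force: [0.1, 0.4, -0.8]
finger_gap: -0.003
gripper_force: 0.0
```

Run:
```python
from h import *
print(manip.observe()['wrist_force'].round(1))
c=cam('top'); a=c['img'][155:250,285:370,::-1]; cv2.imwrite('pics/t7.png',cv2.resize(a,None,fx=6,fy=6,interpolation=2))
h=cv2.cvtColor(c['img'],cv2.COLOR_RGB2HSV)[155:250,285:370]
m=(((h[...,0]<6)|(h[...,0]>174))&(h[...,1]>170)&(h[...,2]>60))
v,u=np.nonzero(m); 
for k in np.argsort(u)[-8::3]: print(world(c,u[k]+285,v[k]+155,.197).round(4))
```

```text
[ 0.1  0.4 -0.8]
[ 0.4817 -0.1534  0.197 ]
[ 0.491 -0.157  0.197]
[ 0.4909 -0.1601  0.197 ]
```

View pics/t7.png

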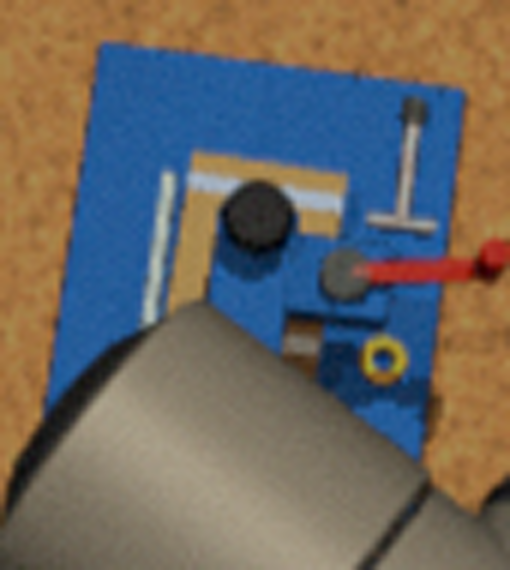

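The lever now points along the stand's +y, with the post at crop (490,258), about (0.49, -0.155), which is the expected end stop. The cap is lowered at (258,215), and the pack, key and ring haven't moved. Handing in.

```bash
python3 -c "
from cell import manip
print(manip.finish_job())"
```

```text
the job is handed in; nothing more can be done
None
```

The job is handed in: the foot rests on the pack at about 5 N, the clamp lever was then swung clockwise to its hard stop, and the final picture shows the pack, chuck key and collar where they were (about 14 s used).

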